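Turn the key plate and hold the clamp paddle

TASK

The brass key plate stands in the slot of the clamping jig with its blue-lacquered face turned away from the rubber clamp pad. Lift it out, turn it half round, and stand it back in the slot, fully down and about central, so that the blue face looks at the pad; let go of it. Then press the red spring paddle down until its arm is level, so that the pad bears on the plate, and finish while still holding the paddle there; leave the other things on the bench alone.

Things in the scene. Friction and masses are not known exactly. Their poses are not given: they have to be found in the camera images.
- jig: Fixed clamping jig on a dark steel base 165 x 130 x 12 mm (x -62 to 102 mm). Origin on the bench directly under the middle of the slot; x points from the slot to the clamp and red paddle, y along the slot, z up. Green clamp housing and paddle bearing: x 45 to 87 mm, |y| under 29 mm, up to 100 mm high.
- slot (a point): Middle of the slot's floor, 30 mm above the bench, axes as the jig. Slot 7.5 mm wide (along x), 100 mm long (along y), ends open. Aluminium jaws rise 48 mm above the bench, flared lips on them to 58 mm. On the -x side two posts 20 mm wide at y = +/-31 mm back the plate up to 95 mm above the bench, with flared lips to 105 mm.
- plate: Loose flat brass key plate, 5 mm thick (its x), 80 mm wide (y), 110 mm high (z), about 0.37 kg. Origin at the middle of its lower edge. +x face blue, -x face bare brass. Standing in the slot its origin is 30 mm, its top edge 140 mm above the bench, the top 35 mm clear of the posts; it starts with the blue face towards the jig's -x. Play in the slot 2.5 mm.
- plate_blue (a point): A point 30 mm out in the air from the centre of the plate's blue face, along the plate's +x, 55 mm above its lower edge.
- paddle (a joint): Spring paddle's angle, rad: 0 at rest (arm slopes up 0.35 rad away from the slot), grows as pressed down, 0.35 when level, stop at 0.60. Axis along the jig's y at jig x = 60 mm, 90 mm above the bench. Springs back when let go; level with the plate in place takes about 11 N straight down at the red pad. The rubber pad meets the plate at about 0.25 rad.
- paddle_top (a point): Centre of the upper face of the red pad (40 x 44 mm, 10 mm thick) at the paddle's end, where to press, 95 mm from the bearing axis. About 128 mm above the bench at rest, 96 mm when the arm is level; level, it lies 155 mm along the jig's x from its origin.
- pad: Round black rubber clamp pad, 20 mm diameter, on a sprung plunger 70 mm above the bench, facing the plate; its origin is 13.5 mm behind its rubber face, along the jig's x. Pressing the paddle drives it along the jig's -x, 45 mm per rad; its own spring yields 1 mm per N once it bears on the plate. At rest its face is 12.5 mm from the slot's middle.
- mouthpiece: Loose brass mouthpiece, 28 mm diameter, 75 mm high, standing on its cup; origin under its centre. Bystander.
- pot: Loose amber jar with a white lid, 52 mm diameter, 60 mm high; origin under its centre. Bystander.
- bell_ring: Loose turned brass ferrule, 60 mm diameter, 30 mm high; origin under its centre. Bystander.
- driver: Loose screwdriver lying flat, 170 mm long, handle toward its -x. Bystander.
There are look-alikes about, which are no part of the job. Several things have the shape of the plate; the one meant has the colours described above.

How it is judged:
By the outcome, as a careful person would: the job done as asked, in the order asked, and still so for the second after the job is handed in, while the arm keeps its last pose, push and grip.
It also fails if it takes over 48 s, if anything falls off the work surface, if the arm or the gripper's body presses on something with over 40 N, if the wrist force passes 120 N, or if a joint passes its speed limit or range.

ROBOT

A 7-joint arm with a two-finger parallel gripper is mounted at the origin on the work surface. World frame = base frame: x ahead of the robot, y to its left, z up, the work surface at z = 0. Lengths are in m, angles in rad, forces in N, time in s.
With the tool pointing down it reaches from about 0.35 to 0.9 m from the base axis. Payload 8.1 kg.
Tool frame: the origin (TCP) lies midway between the tips of the shut fingers; the grasp point (between the pads) lies 19 mm behind it; z points along the fingers, y is the line along which they close (so a half turn about z gives the same grasp; the last joint's range is limited). The gripper opens to 92 mm and grips with 3 to 60 N. Pads are 19 mm wide; open, the fingers measure 130 mm over their backs; the gripper's body (75 mm by 190 mm) begins 47 mm behind the grasp point.
Start: joints at [1.172, 0.434, 0.025, 1.573, -0.012, 1.134, -0.075], TCP at [0.182, -0.598, 0.227] pointing down, gripper open.
Joint ranges: [-2.62, 2.62], [-0.44, 2.09], [-1.27, 1.32], [0.08, 2.57], [-1.32, 4.46], [0.12, 2], [-2.74, 2.74]. Speed limits (rad/s): [2.22, 2.22, 3.01, 3.01, 3.14, 3.14, 3.14].

INTERFACE

Orientations are given as a rotation vector (axis times angle).
In Python, from cell import arm gives the robot as it stands.
- The arm moves only by the tool send_rows, never from a script. Its argument "increments" is a list of rows, each a list of 3 entries, a list of its own where there are three numbers: the finger opening in cm, from 0 to 9.18, then the shift along the tool's x, y, z in cm, then the turn, a rotation vector about the tool's x, y, z in rad. A call has 1 to 5 rows; each row shifts and turns the commanded pose from where the row before left it, along the tool's axes as they then stand; what a row does not reach is not made up. A row lasts 1/10 s, in which the tool goes at most 50 mm and 8.59 degrees, less where a joint would pass 70% of its speed; a pose out of reach is approached as far as the arm can. A call is refused whole if a number of a shift passes 5 or a number of a turn 0.15, either way. A call with a gripper value outside its range is refused whole. The fingers move at their own pace and stop on an object; "force" is the grip in N (left out, the last holds). Time passes only in rows, so rows that do not move let the fingers close. It gives the time, the measured TCP pose, the force, the opening and the grip force at its end, in the units of the state.
- arm.observe(): the state, without advancing time (a new reading comes with each control period).
- arm.get_image(name): name is "side" or "top"; returns the picture (400x640x3 uint8, red, green, blue); there is no depth.
- arm.camera_params(name): a dict with "camera_matrix" (3x3 intrinsics, pixels), "R" (3x3) and "t" (3): a world point X has camera coordinates R X + t. Camera axes: x right, y down, z forward; pixel columns grow to the right and rows downward; lengths in m; the calibration is good to about 2 mm. A picture is of the moment at which its call begins. camera_params takes no time and is no camera call.
- arm.sign_off(): hands the job in; it is judged then, once.
The state is a dict: "clock": time; "joints": joint angles; "dq": joint speeds; "joint_efforts": joint torques, N m; "position": TCP position; "ee_rot": TCP orientation; "force": force on the tool from outside, world axes, zero at the start; "ft_torque": the same for the moment, N m; "width": opening from 0.0 (shut) to 1.0 (fully open); "gripper_force": force on a finger pad.
Only numpy, scipy, OpenCV 4.12 (cv2) and the standard library are available. Lean on these libraries where they do the work, as an engineer would, in place of code of your own. Each camera call takes 0.05 s, during which the arm holds its last target. There are 200 camera calls.

## Working session

There is one attempt and no reset: what is moved stays moved. The work goes in short steps, Python scripts to look and compute and a tool call to move; the robot and the scene stay as the last step left them, time stands still between calls to the robot, and variables do not carry over. Pictures are saved under pics/ and viewed, at most 10 in all, crops included, and the job is handed in when it is done.

Besides the shell and the picture viewer there is one more tool, called as a command line: name --argument value ..., lists and objects as JSON in quotes. send_rows: Moves the arm, as the interface text tells. Its arguments: {"type":"object","properties":{"increments":{"type":"array"},"force":{"type":"number"}},"required":["increments"]}

```bash
mkdir -p pics; ls; python3 - <<'E'
from cell import arm
import cv2
for n in("side","top"):
    im=arm.get_image(n); cv2.imwrite(f"pics/{n}0.png",im[:,:,::-1]); p=arm.camera_params(n); print(n,p)
s=arm.observe(); print(s)
E
```

```text
pics
side {'camera_matrix': array([[390.6948412 ,   0.        , 319.09356283],
       [  0.        , 390.6948412 , 206.55571655],
       [  0.        ,   0.        ,   1.        ]]), 'R': array([[-0.72868228, -0.6848395 ,  0.00412145],
       [-0.41333884,  0.43498614, -0.79996129],
       [ 0.54605232, -0.58462117, -0.60003746]]), 't': array([0.36525509, 0.33819196, 0.67056666])}
top {'camera_matrix': array([[455.42418   ,   0.        , 312.27459584],
       [  0.        , 455.42418   , 196.90841159],
       [  0.        ,   0.        ,   1.        ]]), 'R': array([[-0.12112079, -0.9926252 ,  0.00499608],
       [-0.96906172,  0.11715213, -0.21724355],
       [ 0.21505612, -0.03115422, -0.97610465]]), 't': array([0.02701724, 0.56342173, 1.04738237])}
{'clock': 0.1, 'joints': array([ 1.17239693,  0.43510846,  0.02499604,  1.57400094, -0.01158145,
        1.13402076, -0.07508642]), 'dq': array([ 1.78024688e-03, -2.52289684e-03,  4.30373264e-05, -3.25490684e-03,
       -1.06457189e-03, -1.01822746e-03,  2.28247744e-04]), 'joint_efforts': array([ 3.16203630e-03, -6.69131899e+01,  9.87872109e-01, -3.15147829e+01,
       -6.05272455e-02,  3.73633672e-02, -6.74642848e-06]), 'position': array([ 0.18198629, -0.59743525,  0.22605359]), 'ee_rot': array([-3.10597853e+00, -4.62643967e-01,  5.56528132e-04]), 'force': array([0.87465416, 0.24912742, 0.6174492 ]), 'ft_torque': array([ 0.01365493,  0.02284205, -0.02923167]), 'gripper_force': 0.0, 'width': 1.0000186180763355}
```

View pics/top0.png

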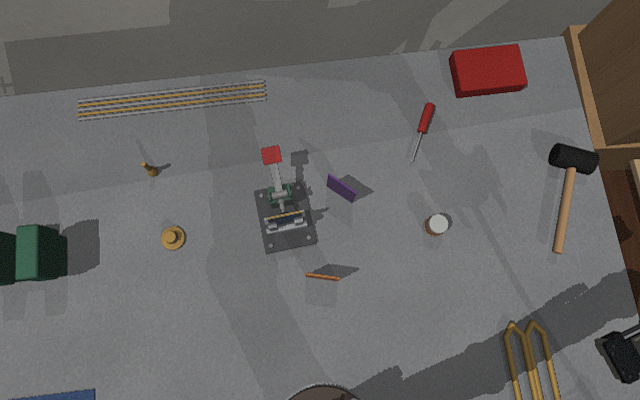

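View pics/side0.png

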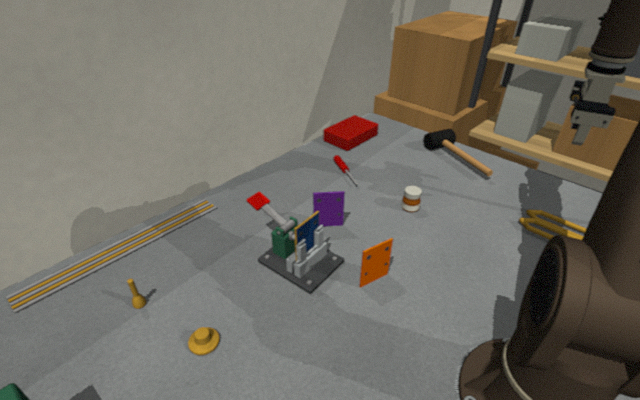

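The top view shows the jig at about (285,215), with the red paddle at (271,155). The purple plate at (341,188) and the orange one at (322,276) are look-alikes. The side view shows the jig at (300,255). I'll enlarge both.

```bash
python3 - <<'E'
import cv2
a=cv2.imread("pics/top0.png")[140:260,245:365]; cv2.imwrite("pics/topc.png",cv2.resize(a,None,fx=5,fy=5,interpolation=cv2.INTER_CUBIC))
a=cv2.imread("pics/side0.png")[180:300,240:400]; cv2.imwrite("pics/sidec.png",cv2.resize(a,None,fx=5,fy=5,interpolation=cv2.INTER_CUBIC))
E
```

```text
(no output)
```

View pics/topc.png

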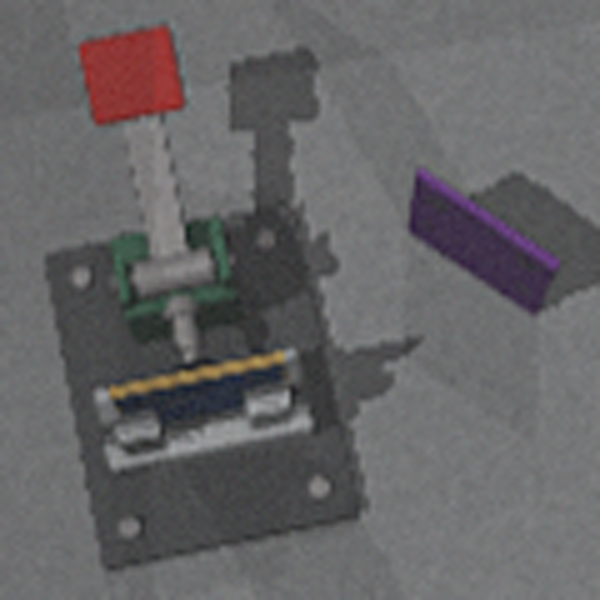

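View pics/sidec.png

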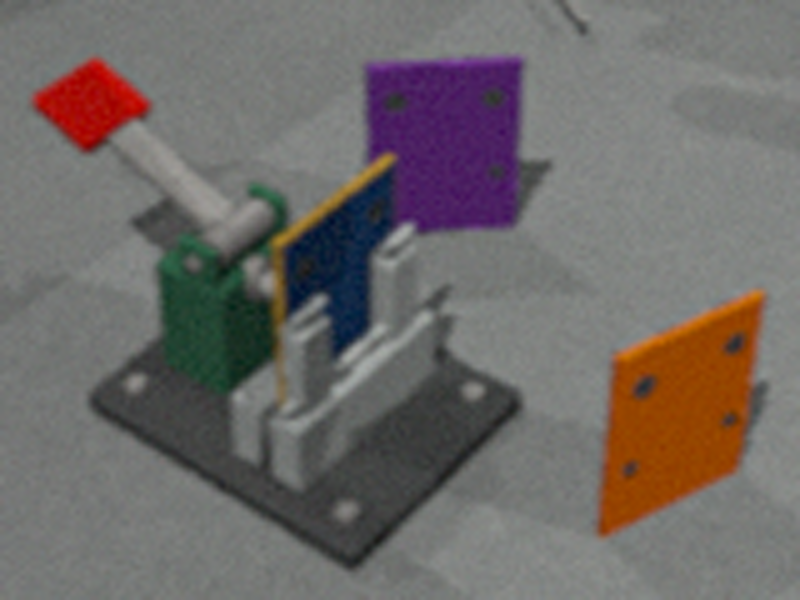

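```bash
cat > h.py <<'E'
import numpy as np
from cell import arm
from scipy.optimize import least_squares
from scipy.spatial.transform import Rotation as Rot
P={n:arm.camera_params(n) for n in("side","top")}
def proj(n,X):
    p=P[n]; c=np.atleast_2d(X)@p["R"].T+p["t"]; c=c@p["camera_matrix"].T; return c[:,:2]/c[:,2:]
def fit(obs,x0,z=0):
    # obs: (cam, body point m, pixel); planar pose x,y,yaw
    def r(q,o=obs):
        R=Rot.from_rotvec([0,0,q[2]]).as_matrix()
        return np.concatenate([(proj(n,R@np.array(b)+[q[0],q[1],z])-u)[0] for n,b,u in o])
    s=least_squares(r,x0,loss="soft_l1"); return s.x,r(s.x).reshape(-1,2)
E
python3 - <<'E'
from h import *
T=lambda x,y:(245+x/5,140+y/5); S=lambda x,y:(240+x/5,180+y/5)
mm=lambda *a:np.array(a)/1000
J=[("top",mm(102,65,12),T(47,257)),("top",mm(-62,65,12),T(108,565)),("top",mm(-62,-65,12),T(360,514)),
("side",mm(102,65,12),S(93,397)),("side",mm(-62,65,12),S(352,560)),("side",mm(-62,-65,12),S(520,398)),
("top",mm(147.2,0,128.2),T(132,75)),("side",mm(147.2,0,128.2),S(92,103))]
q,r=fit(J,[.6,.1,.1]);print(q,np.round(r,1).tolist())
A=[("top",mm(0,40,140),T(110,394)),("top",mm(0,-40,140),T(290,357)),("side",mm(0,40,140),S(278,242)),("side",mm(0,-40,140),S(393,158))]
q2,r=fit(A,q);print(q2,np.round(r,1).tolist())
c,s=np.cos(q[2]),np.sin(q[2]);print("plate in jig mm",1000*np.array([[c,s],[-s,c]])@(q2-q)[:2])
E
```

```text
[0.51071571 0.0303857  0.09317222] [[-0.9, -0.1], [-0.9, 1.3], [-0.0, 0.3], [-1.5, -1.1], [0.2, -1.0], [0.7, -1.6], [-0.2, 0.7], [0.3, -1.2]]
[0.51083144 0.02758764 0.08873087] [[0.2, 0.2], [-0.7, 0.3], [-0.2, -0.1], [0.2, -1.4]]
plate in jig mm [-0.14509982 -2.79668727]
```

```bash
cat >> h.py <<'E'
J=np.array([.5107,.0300]); YAW=.091
def jig(x,y,z):
    c,s=np.cos(YAW),np.sin(YAW); return np.array([J[0]+c*x-s*y,J[1]+s*x+c*y,z])
def to(X,flip=0):
    s=arm.observe(); R=Rot.from_rotvec(s["ee_rot"])
    G=Rot.from_rotvec([0,0,YAW+flip*np.pi])*Rot.from_euler("x",np.pi)
    print("t",s["clock"],"pos",s["position"].round(4),"j",s["joints"].round(2),"F",s["force"].round(1),"w",round(s["width"],3),s["gripper_force"])
    print("shift cm",(100*R.inv().apply(X-s["position"])).round(2),"turn",(R.inv()*G).as_rotvec().round(3), "shift after turn",(100*G.inv().apply(X-s["position"])).round(2))
E
python3 -c "
from h import *
to(jig(0,-.002,.24))"
```

```text
t 0.1 pos [ 0.182  -0.5974  0.2261] j [ 1.17  0.44  0.02  1.57 -0.01  1.13 -0.08] F [0.9 0.2 0.6] w 1.0 0.0
shift cm [ 49.69 -50.25  -1.33] turn [-0.001  0.     0.205] shift after turn [ 38.44 -59.3   -1.39]
```

send_rows --increments '[[9.18, [3.3, -3.35, -0.3], [0, 0, 0]], [9.18, [3.3, -3.35, -0.3], [0, 0, 0]], [9.18, [3.3, -3.35, -0.3], [0, 0, 0]], [9.18, [3.3, -3.35, -0.3], [0, 0, 0]], [9.18, [3.3, -3.35, -0.1], [0, 0, 0]]]' --force 30

```text
clock: 0.6
position: [0.2917, -0.3877, 0.2398]
ee_rot: [3.107, 0.463, 0.0]
force: [1.0, -0.8, -0.8]
width: 0.997
gripper_force: 0.0
```

send_rows --increments '[[9.18, [3.3, -3.35, 0], [0, 0, 0]], [9.18, [3.3, -3.35, 0], [0, 0, 0]], [9.18, [3.3, -3.35, 0], [0, 0, 0]], [9.18, [3.3, -3.35, 0], [0, 0, 0]], [9.18, [3.3, -3.35, 0], [0, 0, 0]]]'

```text
clock: 1.1
position: [0.4005, -0.1794, 0.2397]
ee_rot: [3.107, 0.463, -0.0]
force: [0.9, -0.2, -0.2]
width: 1.001
gripper_force: 0.0
```

```bash
python3 -c "
from h import *
to(jig(0,-.002,.24))"
```

```text
t 1.1 pos [ 0.4005 -0.1794  0.2397] j [ 0.54  0.14 -0.27  1.96  0.04  1.05 -1.02] F [ 0.9 -0.2 -0.2] w 1.001 0.0
shift cm [ 16.6  -16.63  -0.03] turn [0.    0.    0.205] shift after turn [ 12.88 -19.65  -0.03]
```

send_rows --increments '[[9.18, [3.3, -3.3, 0], [0, 0, 0]], [9.18, [3.3, -3.3, 0], [0, 0, 0]], [9.18, [3.3, -3.3, 0], [0, 0, 0]], [9.18, [3.3, -3.3, 0], [0, 0, 0]], [9.18, [3.4, -3.4, 0], [0, 0, 0]]]'

```text
clock: 1.6
position: [0.511, 0.0274, 0.2396]
ee_rot: [3.107, 0.462, -0.001]
force: [0.2, -0.6, 0.0]
width: 1.001
gripper_force: 0.0
```

send_rows --increments '[[9.18, [0, 0, 0], [0, 0, 0.1]], [9.18, [0, 0, 0], [0, 0, 0.105]], [9.18, [0, 0, 0], [0, 0, 0]]]'

```text
clock: 1.9
position: [0.5104, 0.0263, 0.2393]
ee_rot: [3.138, 0.141, -0.001]
force: [-0.4, 0.6, -0.7]
width: 0.999
gripper_force: 0.0
```

```bash
python3 -c "
from h import *
to(jig(0,-.002,.11))
import cv2
for n,sl in(('top',(slice(100,300),slice(200,400))),('side',(slice(140,300),slice(220,420)))):
    print(n,sl); cv2.imwrite(f'pics/{n}1.png',cv2.resize(arm.get_image(n)[sl][:,:,::-1],None,fx=3,fy=3))
a,b=cv2.imread('pics/top1.png'),cv2.imread('pics/side1.png')
cv2.imwrite('pics/both1.png',cv2.resize(cv2.hconcat([a[:480],b]),(800,320)))
"
```

```text
t 1.9 pos [0.5104 0.0263 0.2393] j [ 0.15  0.27 -0.38  1.8   0.11  1.09 -1.75] F [-0.4  0.6 -0.7] w 0.999 0.0
shift cm [ 0.08 -0.17 12.93] turn [ 0.     0.001 -0.001] shift after turn [ 0.06 -0.17 12.93]
top (slice(100, 300, None), slice(200, 400, None))
side (slice(140, 300, None), slice(220, 420, None))
```

View pics/both1.png

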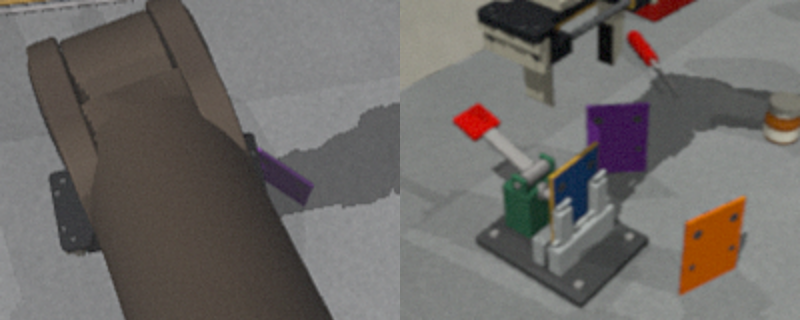

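send_rows --increments '[[9.18, [0.05, -0.15, 3], [0, 0, 0]], [9.18, [0, 0, 3], [0, 0, 0]], [9.18, [0, 0, 3], [0, 0, 0]], [9.18, [0, 0, 2], [0, 0, 0]], [9.18, [0, 0, 1.9], [0, 0, 0]]]'

```text
clock: 2.5
position: [0.5105, 0.0269, 0.1096]
ee_rot: [-3.138, -0.146, 0.001]
force: [-0.0, 0.3, 0.7]
width: 1.001
gripper_force: 0.0
```

```bash
python3 -c "
from h import *
to(jig(0,-.002,.11))
import cv2
cv2.imwrite('pics/side2.png',cv2.resize(arm.get_image('side')[170:290,240:400,::-1],None,fx=5,fy=5,interpolation=cv2.INTER_CUBIC))
"
```

```text
t 2.5 pos [0.5105 0.0269 0.1096] j [ 0.11  0.42 -0.35  1.96  0.2   0.8  -1.83] F [-0.   0.3  0.7] w 1.001 0.0
shift cm [ 0.04 -0.11 -0.04] turn [-0.     0.001  0.002] shift after turn [ 0.04 -0.11 -0.04]
```

View pics/side2.png

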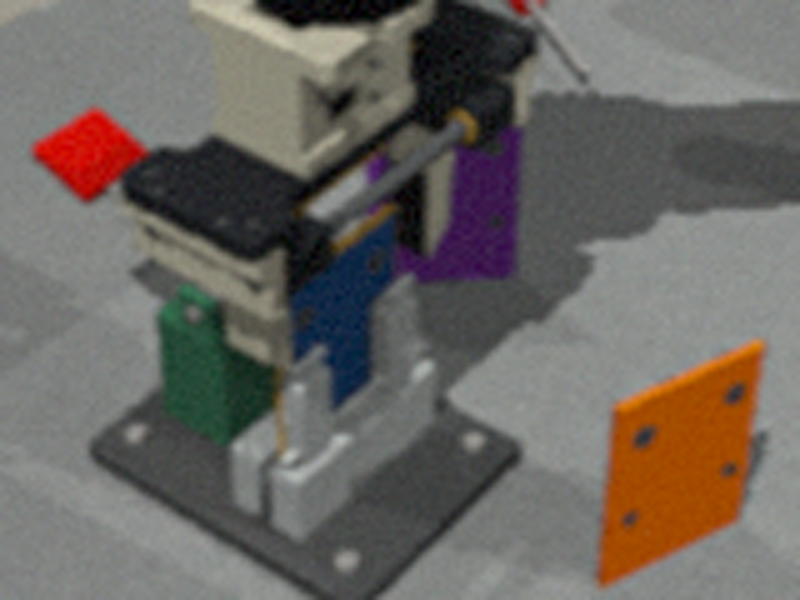

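The fingers straddle the plate's two side edges, with tips at about (265,355) and (435,250) in the crop. Next I close on it and lift.

send_rows --increments '[[7.0, [0, 0, 0], [0, 0, 0]], [7.0, [0, 0, 0], [0, 0, 0]], [7.0, [0, 0, 0], [0, 0, 0]], [7.0, [0, 0, 0], [0, 0, 0]], [7.0, [0, 0, 0], [0, 0, 0]]]' --force 45

```text
clock: 3.05
position: [0.5117, 0.0277, 0.1116]
ee_rot: [-3.138, -0.143, -0.003]
force: [-0.3, 1.3, 3.6]
width: 0.865
gripper_force: 45.0
```

send_rows --increments '[[7.0, [0, 0, -0.5], [0, 0, 0]], [7.0, [0, 0, -1], [0, 0, 0]], [7.0, [0, 0, -1], [0, 0, 0]], [7.0, [0, 0, 0], [0, 0, 0]]]'

```text
clock: 3.45
position: [0.5118, 0.0275, 0.1374]
ee_rot: [3.138, 0.142, 0.003]
force: [-0.4, -0.5, -4.3]
width: 0.862
gripper_force: 45.0
```

send_rows --increments '[[7.0, [0, 0, -2], [0, 0, 0]], [7.0, [0, 0, -2], [0, 0, 0]], [7.0, [0, 0, -2], [0, 0, 0]], [7.0, [0, 0, -2], [0, 0, 0]], [7.0, [0, 0, -1], [0, 0, 0]]]'

```text
clock: 3.95
position: [0.5114, 0.0275, 0.2272]
ee_rot: [3.138, 0.142, 0.003]
force: [0.7, -0.0, -5.3]
width: 0.862
gripper_force: 45.0
```

send_rows --increments '[[7.0, [0, 0, 0], [0, 0, -0.14]], [7.0, [0, 0, 0], [0, 0, -0.14]], [7.0, [0, 0, 0], [0, 0, -0.14]], [7.0, [0, 0, 0], [0, 0, -0.14]], [7.0, [0, 0, 0], [0, 0, -0.14]]]'

```text
clock: 4.45
position: [0.5105, 0.0273, 0.2251]
ee_rot: [-2.896, -1.218, 0.002]
force: [-0.5, 0.9, -3.4]
width: 0.862
gripper_force: 45.0
```

send_rows --increments '[[7.0, [0, 0, 0], [0, 0, -0.14]], [7.0, [0, 0, 0], [0, 0, -0.14]], [7.0, [0, 0, 0], [0, 0, -0.14]], [7.0, [0, 0, 0], [0, 0, -0.14]], [7.0, [0, 0, 0], [0, 0, -0.14]]]'

```text
clock: 4.95
position: [0.5105, 0.0273, 0.2251]
ee_rot: [-2.302, -2.137, 0.002]
force: [-0.4, -0.1, -4.5]
width: 0.864
gripper_force: 45.0
```

send_rows --increments '[[7.0, [0, 0, 0], [0, 0, -0.14]], [7.0, [0, 0, 0], [0, 0, -0.14]], [7.0, [0, 0, 0], [0, 0, -0.14]], [7.0, [0, 0, 0], [0, 0, -0.14]], [7.0, [0, 0, 0], [0, 0, -0.14]]]'

```text
clock: 5.45
position: [0.5105, 0.0272, 0.2251]
ee_rot: [-1.43, -2.796, 0.001]
force: [-0.7, 0.4, -4.2]
width: 0.863
gripper_force: 45.0
```

send_rows --increments '[[7.0, [0, 0, 0], [0, 0, -0.14]], [7.0, [0, 0, 0], [0, 0, -0.14]], [7.0, [0, 0, 0], [0, 0, -0.14]], [7.0, [0, 0, 0], [0, 0, -0.14]], [7.0, [0, 0, 0], [0, 0, -0.14]]]'

```text
clock: 5.95
position: [0.5106, 0.0271, 0.2252]
ee_rot: [-0.384, -3.117, 0.001]
force: [0.2, -0.3, -5.5]
width: 0.867
gripper_force: 45.0
```

```bash
python3 -c "
from h import *
to(jig(0,0,.22),1)
"
```

```text
t 5.95 pos [0.5106 0.0271 0.2252] j [ 0.56  0.41 -0.96  1.79  0.37  1.13  0.81] F [ 0.2 -0.3 -5.5] w 0.867 44.97825801372528
shift cm [0.06 0.28 0.52] turn [-0.    -0.001 -0.336] shift after turn [-0.04  0.29  0.52]
```

send_rows --increments '[[7.0, [0, 0, 0], [0, 0, -0.12]], [7.0, [0, 0, 0], [0, 0, -0.12]], [7.0, [0, 0, 0], [0, 0, -0.096]], [7.0, [0, 0.29, 0], [0, 0, 0]], [7.0, [0, 0, 0], [0, 0, 0]]]'

```text
clock: 6.45
position: [0.5104, 0.0307, 0.2254]
ee_rot: [0.129, -3.138, -0.001]
force: [0.0, 0.2, -4.2]
width: 0.864
gripper_force: 45.0
```

```bash
python3 -c "
from h import *
to(jig(0,0,.12),1)
import cv2
cv2.imwrite('pics/side3.png',cv2.resize(arm.get_image('side')[170:290,240:400,::-1],None,fx=5,fy=5,interpolation=cv2.INTER_CUBIC))
for y in(40,-40):print(5*(proj('side',jig(0,y/1000,.145))-[240,170]))
"
```

```text
t 6.45 pos [0.5104 0.0307 0.2254] j [ 0.6   0.44 -1.04  1.79  0.42  1.15  1.08] F [ 0.   0.2 -4.2] w 0.864 44.984992146492004
shift cm [-0.03 -0.07 10.54] turn [ 0.    -0.001 -0.009] shift after turn [-0.02 -0.07 10.54]
[[272.81354363 285.22866041]]
[[390.53110463 194.73312258]]
```

View pics/side3.png

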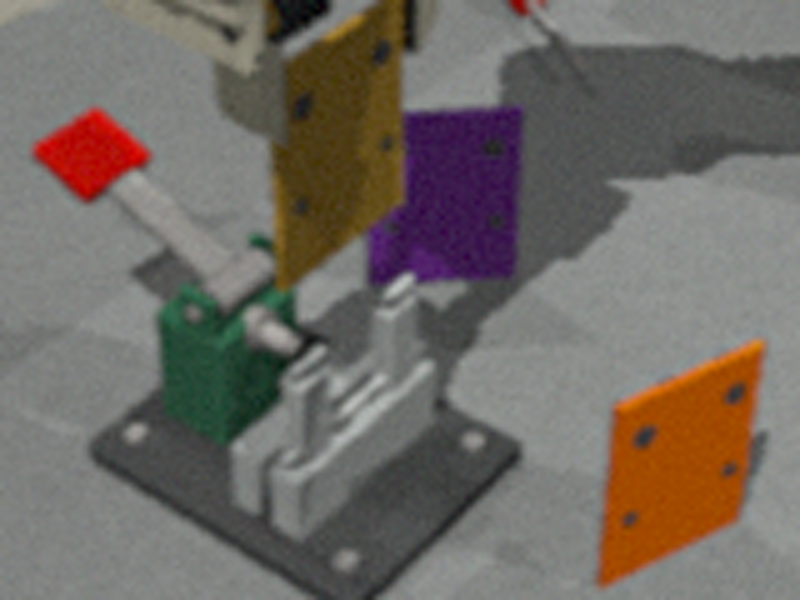

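```bash
python3 -c "
from h import *
uv=np.array([[280,290],[405,203]])/5+[240,170]
p=P['side'];Rt=p['R'].T
for z in(.141,.144,.147):
    for u in uv:
        d=Rt@np.linalg.inv(p['camera_matrix'])@[*u,1]; c=-Rt@p['t']; X=c+d*(z-c[2])/d[2]
        v=X[:2]-J; cc,s=np.cos(YAW),np.sin(YAW); print(z,1000*np.array([cc*v[0]+s*v[1],cc*v[1]-s*v[0]]).round(4))
"
```

```text
0.141 [-1.2 37. ]
0.141 [ -5.6 -43.4]
0.144 [-3.6 39.6]
0.144 [ -8.  -40.2]
0.147 [-6.  42.3]
0.147 [-10.4 -37.1]
```

```bash
cat >> h.py <<'E'
def ray(n,u,z):
    p=P[n];Rt=p['R'].T;c=-Rt@p['t'];d=Rt@np.linalg.inv(p['camera_matrix'])@[*u,1];X=c+d*(z-c[2])/d[2]
    v=X[:2]-J;cc,s=np.cos(YAW),np.sin(YAW);return 1000*np.array([cc*v[0]+s*v[1],cc*v[1]-s*v[0]])
def brass():
    im=np.mean([arm.get_image('side').astype(float) for _ in range(4)],0)
    r=im[:,:,0]-im[:,:,2]   # red minus blue: brass high, grey ~0, purple <0
    return im,r
E
python3 -c "
from h import *
im,r=brass(); np.save('b.npy',im)
# bottom edge by column: subpixel half-level crossing downward from inside
pts=[]
for c in range(297,320):
    col=r[200:240,c]; top=np.median(col[:6]) if 0 else r[205:214,c].mean(); h=top/2
    k=np.where((col[:-1]>=h)&(col[1:]<h))[0]
    if len(k): k=k[0]; pts.append((c,200+k+(col[k]-h)/(col[k]-col[k+1])))
pts=np.array(pts); print(pts.round(1).tolist()); f=np.polyfit(pts[1:-1,0],pts[1:-1,1],1); print(f)
# right/left edges rows
for row in (196,200,204,208): print(row,'R',r[row,315:325].round(), 'L',r[row,291:300].round())
"
```

```text
[[297.0, 227.4], [298.0, 226.5], [299.0, 210.5], [300.0, 209.6], [301.0, 224.3], [302.0, 223.4], [303.0, 222.7], [304.0, 222.0], [305.0, 221.2], [306.0, 220.3], [307.0, 219.6], [308.0, 219.1], [309.0, 218.3], [310.0, 217.4], [311.0, 216.7], [312.0, 215.9], [313.0, 214.9], [314.0, 214.0], [315.0, 213.3], [316.0, 212.8], [317.0, 212.1], [318.0, 211.3], [319.0, 210.7]]
[ -0.42807535 349.28094429]
196 R [ 72.  67.  62.  64.  64.  30. -10. -18. -20. -18.] L [ 6.  6. 11. 11. 12. 14. 28. 52. 55.]
200 R [ 69.  58.  56.  70.  71.  39.  -5. -21. -17. -18.] L [ 0.  2.  8. 28. 50. 56. 57. 58. 54.]
204 R [ 70.  70.  70.  80.  68.  28. -13. -22. -18. -18.] L [ 0. -0.  8. 30. 56. 64. 55. 53. 58.]
208 R [ 75.  71.  71.  80.  78.  45.  -5. -22. -20. -18.] L [ 1. -2.  2. 30. 76. 78. 67. 60. 55.]
```

```bash
python3 -c "
from h import *
for z in(.142,.144):
  for u in((301.4,224.7),(310.4,217.8),(319.4,211.1),(320.5,210.3)): print(z,ray('side',u,z))
print('pred face corners', [proj('side',jig(-.0025,y,.144)) for y in(.04,-.04)], 'silh L',proj('side',jig(.0025,.04,.144)))
# top-lips ref: project known post tops
"
```

```text
0.142 [-3.88281694 22.46209299]
0.142 [-4.06858155 -7.68674784]
0.142 [ -4.71242276 -38.66822726]
0.142 [ -4.83564665 -42.49671826]
0.144 [-5.4802032  24.28856817]
0.144 [-5.66526603 -5.74637455]
0.144 [ -6.30667489 -36.61081027]
0.144 [ -6.42943326 -40.42483777]
pred face corners [array([[295.48163217, 227.88679496]]), array([[318.98869414, 209.72575367]])] silh L [[293.67844715 226.93819996]]
```

send_rows --increments '[[7.0, [-0.07, -0.07, 1], [0, 0, -0.01]], [7.0, [0, 0, 1], [0, 0, 0]], [7.0, [0, 0, 1], [0, 0, 0]], [7.0, [0, 0, 1], [0, 0, 0]], [7.0, [0, 0, 0.8], [0, 0, 0]]]'

```text
clock: 7.2
position: [0.5117, 0.0298, 0.1767]
ee_rot: [-0.149, 3.138, 0.001]
force: [3.1, -0.2, 0.8]
width: 0.864
gripper_force: 45.0
```

send_rows --increments '[[7.0, [0, 0, 0.5], [0, 0, 0]], [7.0, [0, 0, 0.5], [0, 0, 0]], [7.0, [0, 0, 0.5], [0, 0, 0]], [7.0, [0, 0, 0.5], [0, 0, 0]], [7.0, [0, 0, 0.5], [0, 0, 0]]]'

```text
clock: 7.7
position: [0.5123, 0.0299, 0.1528]
ee_rot: [-0.149, 3.136, 0.0]
force: [6.7, 0.2, -2.4]
width: 0.865
gripper_force: 45.0
```

send_rows --increments '[[7.0, [-0.12, 0, 0], [0, 0, 0]], [7.0, [0, 0, 0], [0, 0, 0]]]'

```text
clock: 7.9
position: [0.5126, 0.0298, 0.1522]
ee_rot: [0.149, -3.138, -0.0]
force: [5.0, 0.8, -6.6]
width: 0.86
gripper_force: 45.0
```

send_rows --increments '[[7.0, [-0.12, 0, 0], [0, 0, 0]], [7.0, [0, 0, 0], [0, 0, 0]]]'

```text
clock: 8.1
position: [0.5134, 0.0298, 0.1524]
ee_rot: [0.149, -3.137, 0.0]
force: [3.1, -0.1, -6.0]
width: 0.863
gripper_force: 45.0
```

```bash
python3 -c "
from h import *
to(jig(0,0,.112),1)
import cv2
cv2.imwrite('pics/side4.png',cv2.resize(arm.get_image('side')[190:280,260:360,::-1],None,fx=6,fy=6,interpolation=cv2.INTER_CUBIC))
"
```

```text
t 8.1 pos [0.5134 0.0298 0.1524] j [ 0.55  0.52 -0.98  1.88  0.51  1.02  1.01] F [ 3.1 -0.1 -6. ] w 0.863 44.98235464096069
shift cm [0.26 0.04 4.04] turn [-0.    -0.001  0.004] shift after turn [0.27 0.04 4.04]
```

View pics/side4.png

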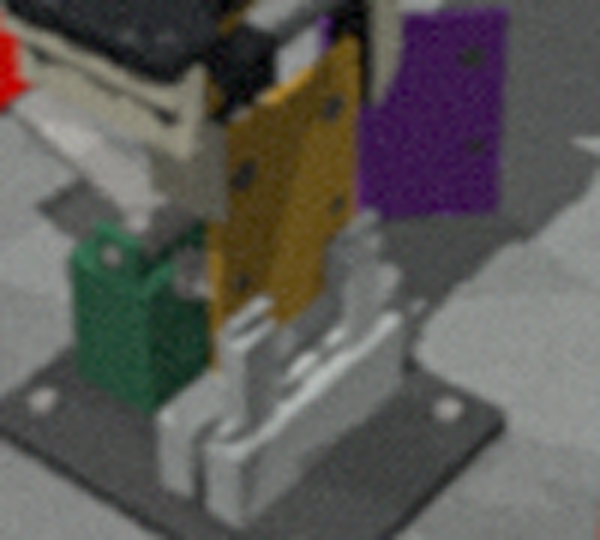

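The brass face is towards the camera and the plate runs down behind both posts, with its lower edge at about (215,365) to (290,320). I'll continue down gently.

send_rows --increments '[[7.0, [-0.05, 0, 0.4], [0, 0, 0]], [7.0, [0, 0, 0.4], [0, 0, 0]], [7.0, [0, 0, 0.4], [0, 0, 0]], [7.0, [0, 0, 0.4], [0, 0, 0]], [7.0, [0, 0, 0], [0, 0, 0]]]'

```text
clock: 8.65
position: [0.514, 0.0299, 0.136]
ee_rot: [0.149, -3.137, 0.0]
force: [1.8, -0.1, -5.6]
width: 0.863
gripper_force: 45.0
```

send_rows --increments '[[7.0, [0, 0, 0.3], [0, 0, 0]], [7.0, [0, 0, 0.3], [0, 0, 0]], [7.0, [0, 0, 0.3], [0, 0, 0]], [7.0, [0, 0, 0], [0, 0, 0]]]'

```text
clock: 9.05
position: [0.5142, 0.0299, 0.1273]
ee_rot: [0.149, -3.138, 0.0]
force: [1.0, -1.1, -4.7]
width: 0.863
gripper_force: 45.0
```

send_rows --increments '[[7.0, [0, 0, 0.3], [0, 0, 0]], [7.0, [0, 0, 0.3], [0, 0, 0]], [7.0, [0, 0, 0.3], [0, 0, 0]], [7.0, [0, 0, 0.3], [0, 0, 0]], [7.0, [0, 0, 0], [0, 0, 0]]]'

```text
clock: 9.55
position: [0.5143, 0.03, 0.1153]
ee_rot: [0.149, -3.138, -0.0]
force: [0.1, -0.2, -4.5]
width: 0.865
gripper_force: 45.0
```

Now in the slot, about 4 mm above its floor.

send_rows --increments '[[7.0, [0, 0, 0.2], [0, 0, 0]], [7.0, [0, 0, 0.2], [0, 0, 0]], [7.0, [0, 0, 0.1], [0, 0, 0]], [7.0, [0, 0, 0], [0, 0, 0]]]'

```text
clock: 9.95
position: [0.5151, 0.0301, 0.1116]
ee_rot: [-0.149, 3.137, -0.001]
force: [-1.6, -1.4, 5.9]
width: 0.865
gripper_force: 45.0
```

send_rows --increments '[[9.18, [0, 0, 0], [0, 0, 0]], [9.18, [0, 0, 0], [0, 0, 0]], [9.18, [0, 0, 0], [0, 0, 0]], [9.18, [0, 0, 0], [0, 0, 0]]]'

```text
clock: 10.35
position: [0.5144, 0.0301, 0.1107]
ee_rot: [-0.149, 3.138, 0.0]
force: [0.7, 0.1, -0.2]
width: 0.999
gripper_force: 0.0
```

send_rows --increments '[[9.18, [0, 0, -1], [0, 0, 0]], [9.18, [0, 0, -2], [0, 0, 0]], [9.18, [0, 0, -3], [0, 0, 0]], [9.18, [0, 0, -3], [0, 0, 0]], [9.18, [0, 0, -1], [0, 0, 0]]]'

```text
clock: 10.85
position: [0.5157, 0.0309, 0.2141]
ee_rot: [-0.15, 3.134, 0.001]
force: [1.1, -0.1, -0.5]
width: 0.999
gripper_force: 0.0
```

```bash
python3 -c "
from h import *
to(jig(.149,0,.16),1)
im,r=brass()
import cv2
cv2.imwrite('pics/side5.png',cv2.resize(im[170:290,240:400,::-1].astype('uint8'),None,fx=5,fy=5,interpolation=cv2.INTER_CUBIC))
print('pred top corners in crop',[5*(proj('side',jig(-.0025,y,.140))-[240,170]) for y in (.04,-.04)])
"
```

```text
t 10.85 pos [0.5157 0.0309 0.2141] j [ 0.59  0.46 -1.03  1.8   0.44  1.13  1.08] F [ 1.1 -0.1 -0.5] w 0.999 0.0
shift cm [-14.38  -0.12   5.47] turn [0.    0.004 0.005] shift after turn [-14.4   -0.05   5.41]
pred top corners in crop [array([[277.71392994, 296.7323483 ]]), array([[394.90797956, 205.75401355]])]
```

View pics/side5.png

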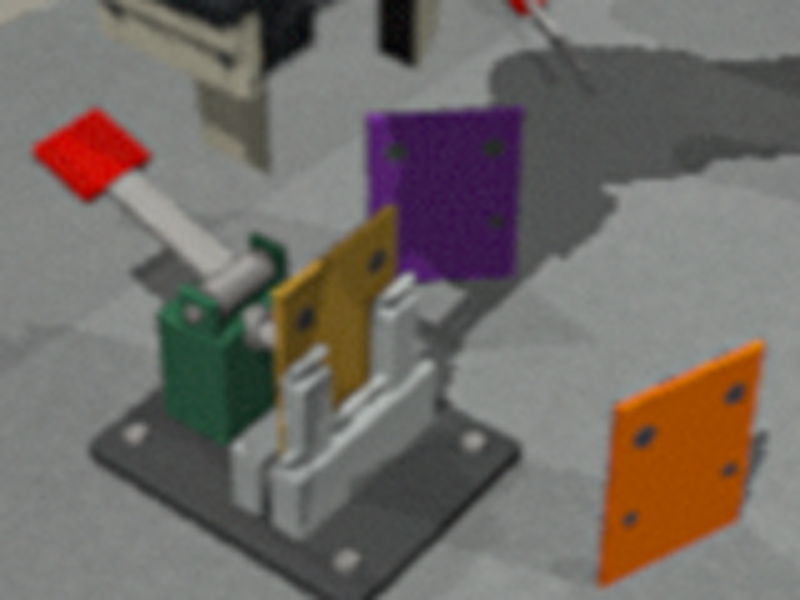

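The plate stands fully down and about central, brass face towards the camera, so the blue face is towards the pad; its top corners at (277,290) and (395,207) match the prediction. Next, shut the fingers and go over the paddle.

send_rows --increments '[[0, [-3.6, 0, 0], [0, 0, 0]], [0, [-3.6, 0, 0], [0, 0, 0]], [0, [-3.6, 0, 0], [0, 0, 0]], [0, [-3.7, 0, 0], [0, 0, 0]], [0, [0, 0, 0], [0, 0, 0]]]'

```text
clock: 11.55
position: [0.6613, 0.0438, 0.2076]
ee_rot: [0.148, -3.136, -0.001]
force: [-0.3, 0.1, 0.1]
width: 0.611
gripper_force: 0.0
```

send_rows --increments '[[0, [0, 0, 1.5], [0, 0, 0]], [0, [0, 0, 1.5], [0, 0, 0]], [0, [0, 0, 1.5], [0, 0, 0]], [0, [0, 0, 0], [0, 0, 0]], [0, [0, 0, 0], [0, 0, 0]]]'

```text
clock: 12.05
position: [0.6581, 0.0434, 0.1652]
ee_rot: [0.149, -3.137, 0.001]
force: [-0.3, -0.8, -0.4]
width: 0.178
gripper_force: 0.0
```

```bash
python3 -c "
from h import *
to(jig(.152,0,.14),1)
"
```

```text
t 12.05 pos [0.6581 0.0434 0.1652] j [ 0.39  0.71 -0.9   1.5   0.58  1.21  1.06] F [-0.3 -0.8 -0.4] w 0.178 0.0
shift cm [-0.4   0.01  2.52] turn [-0.    -0.001  0.004] shift after turn [-0.4   0.01  2.52]
```

send_rows --increments '[[0, [-0.4, 0, 1], [0, 0, 0]], [0, [0, 0, 1], [0, 0, 0]], [0, [0, 0, 0.5], [0, 0, 0]], [0, [0, 0, 0], [0, 0, 0]], [0, [0, 0, 0], [0, 0, 0]]]'

```text
clock: 12.55
position: [0.6627, 0.0442, 0.1407]
ee_rot: [0.15, -3.138, -0.0]
force: [0.0, -0.1, -0.1]
width: 0.004
gripper_force: 0.0
```

send_rows --increments '[[0, [0, 0, 0.5], [0, 0, 0]], [0, [0, 0, 0.5], [0, 0, 0]], [0, [0, 0, 0.5], [0, 0, 0]], [0, [0, 0, 0.5], [0, 0, 0]], [0, [0, 0, 0], [0, 0, 0]]]'

```text
clock: 13.05
position: [0.6628, 0.0442, 0.1203]
ee_rot: [-0.149, 3.138, 0.0]
force: [0.4, 0.5, 3.3]
width: 0.006
gripper_force: 1.9
```

```bash
python3 -c "
from h import *
to(jig(.155,0,.096),1)
"
```

```text
t 13.05 pos [0.6628 0.0442 0.1203] j [ 0.37  0.76 -0.88  1.54  0.62  1.14  1.03] F [0.4 0.5 3.3] w 0.006 1.9149029048276134
shift cm [-0.22 -0.03  2.43] turn [0.    0.    0.004] shift after turn [-0.22 -0.03  2.43]
```

send_rows --increments '[[0, [-0.05, 0, 0.5], [0, 0, 0]], [0, [-0.05, 0, 0.5], [0, 0, 0]], [0, [-0.05, 0, 0.5], [0, 0, 0]], [0, [-0.05, 0, 0.5], [0, 0, 0]], [0, [0, 0, 0.3], [0, 0, 0]]]'

```text
clock: 13.55
position: [0.6666, 0.0446, 0.0988]
ee_rot: [-0.148, 3.134, 0.001]
force: [4.9, -0.3, 9.0]
width: 0.007
gripper_force: 4.4
```

send_rows --increments '[[0, [0, 0, 0], [0, 0, 0]], [0, [0, 0, 0], [0, 0, 0]], [0, [0, 0, 0], [0, 0, 0]]]'

```text
clock: 13.85
position: [0.6665, 0.0446, 0.0992]
ee_rot: [-0.148, 3.134, 0.001]
force: [3.5, -1.4, 8.5]
width: 0.003
gripper_force: 4.3
```

```bash
python3 -c "
from h import *
to(jig(.155,0,.096),1)
"
```

```text
t 13.85 pos [0.6665 0.0446 0.0992] j [ 0.36  0.78 -0.86  1.55  0.64  1.11  1.02] F [ 3.5 -1.4  8.5] w 0.003 4.26279294770211
shift cm [ 0.15 -0.04  0.32] turn [0.    0.004 0.004] shift after turn [ 0.15 -0.04  0.32]
```

send_rows --increments '[[0, [0.1, 0, 0.2], [0, 0, 0]], [0, [0, 0, 0.15], [0, 0, 0]], [0, [0, 0, 0], [0, 0, 0]], [0, [0, 0, 0], [0, 0, 0]], [0, [0, 0, 0], [0, 0, 0]]]'

```text
clock: 14.35
position: [0.6664, 0.0446, 0.0963]
ee_rot: [-0.148, 3.132, 0.001]
force: [5.0, -0.5, 10.7]
width: 0.003
gripper_force: 5.3
```

```bash
python3 -c "
from h import *
to(jig(.155,0,.096),1)
import cv2
im=arm.get_image('side')
cv2.imwrite('pics/side6.png',cv2.resize(im[190:280,240:360,::-1],None,fx=6.6,fy=6.6,interpolation=cv2.INTER_CUBIC))
for a in (.30,.35,.40):
  c,s=np.cos(.35-a),np.sin(.35-a)
  print(a,[(6.6*(proj('side',jig(.06+c*x-s*.006,y,.09+s*x+c*.006))+[0,1.2]-[240,190])).round()[0].tolist() for x,y in((.075,.022),(.115,.022),(.115,-.022),(.075,-.022))])
"
```

```text
t 14.35 pos [0.6664 0.0446 0.0963] j [ 0.36  0.78 -0.86  1.55  0.64  1.1   1.01] F [ 5.  -0.5 10.7] w 0.003 5.305540304398164
shift cm [ 0.14 -0.04  0.03] turn [0.    0.006 0.003] shift after turn [ 0.14 -0.04  0.03]
0.3 [[113.0, 175.0], [35.0, 129.0], [121.0, 73.0], [198.0, 117.0]]
0.35 [[113.0, 183.0], [36.0, 141.0], [121.0, 85.0], [198.0, 125.0]]
0.4 [[114.0, 190.0], [37.0, 153.0], [122.0, 97.0], [199.0, 133.0]]
```

View pics/side6.png

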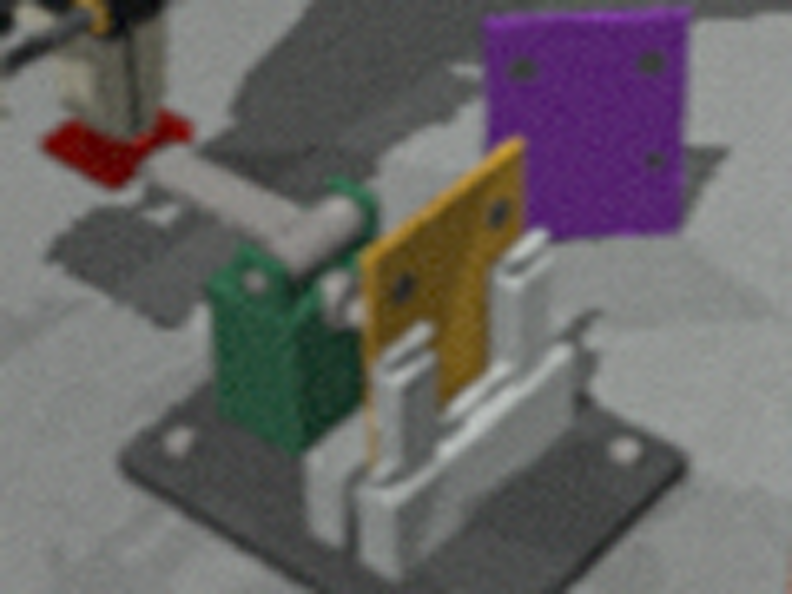

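The paddle's corners, at (42,145), (113,186) and (193,128), match the prediction for 0.35 rad. The force is 10.7 N and the tip is at 96 mm, so the arm is level and held. The plate stands with the pad against it.

```bash
python3 -c "
from cell import arm
print(arm.sign_off())"
```

```text
the job is handed in; nothing more can be done
None
```

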